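# Press a dowel pin home with bench locking pliers, then release them

### The arm

A 7-joint arm with a two-finger parallel gripper is mounted at the origin on a cart in front of the work surface, level with it; the furniture and walls round the work are solid. World frame = base frame: x ahead of the robot, y to its left, z up, the work surface at z = 0. Lengths are in m, angles in rad, forces in N, time in s.
With the tool pointing down it reaches from about 0.375 to 0.925 m from the base axis. Payload 3.1 kg.
Tool frame: the origin (TCP) lies at the very end of the fingers, on their centre line; the grasp point (between the pads) lies tcp_to_grasp behind it (tcp_to_grasp is the distance from the TCP to the grasp point, in m); x points along the fingers, y is the direction in which the jaws open and shut, and the axes are right-handed (so a half turn about x gives the same grasp; the last joint's range is limited). The gripper opens to 85 mm and grips with 20 to 120 N. Pads are 22 mm wide; open, the fingers measure 114 mm over their backs; the gripper's body (76 mm by 85 mm) begins 54 mm behind the grasp point. The pads swing forward as they close: fully open they stand 13 mm farther back than shut.
Start: joints at [1.204, 0.383, 0.044, 1.598, -0.018, 1.161, -0.05], TCP at [0.173, -0.627, 0.231] pointing down, gripper open.
Joint ranges: [-2.61, 2.61], [-0.41, 2.15], [-1.48, 1.57], [0, 2.5], [-1.57, 4.71], [0.05, 1.97], [-2.85, 2.85]. Speed limits (rad/s): [2.79, 2.79, 3.14, 3.14, 3.14, 3.14, 3.14].

### API

Orientations are given as a unit quaternion [w, x, y, z].
In Python, from rig import * gives the robot as it stands. The module is installed in compiled form; this text tells all that it offers.
- The arm moves only by the shell command python3 -m crank 'ROWS' [FORCE]. ROWS is JSON, a list that holds one entry, the list of rows, each a list of 7 numbers: the shift along the tool's x, y, z in mm, then the turn, a rotation vector about the tool's x, y, z in rad, then the finger opening in mm, from 0 to 85.4. A call has 1 to 10 rows; each row shifts and turns the commanded pose from where the row before left it, along the tool's axes as they then stand; what a row does not reach is not made up. A row lasts 1/12 s, in which the tool goes at most 41.7 mm and 7.16 degrees, less where a joint would pass 70% of its speed; a pose out of reach is approached as far as the arm can. A call is refused whole if a number of a shift passes 41.7 or a number of a turn 0.125, either way. A call with a gripper value outside its range is refused whole. The fingers move at their own pace and stop on an object; FORCE is the grip in N (left out, the last holds). Time passes only in rows, so rows that do not move let the fingers close. It gives the time, the measured TCP pose, the force and the opening at its end, in the units of the state.
- state(): the state, without advancing time (a new reading comes with each control period).
- camera(name): name is "scene" or "top" or "wrist"; returns a dict with "pixels" (384x512x3 uint8, red, green, blue), "z_map" (384x512 float32, m along the optical axis (not along the pixel's ray), 0 where there is no reading), "mtx" (3x3 intrinsics, pixels), "xyz" and "rotation" of the camera in the world. Camera axes: x right, y down, z forward; pixel columns grow to the right and rows downward; lengths in m; the calibration is good to about 2 mm. A picture is of the moment at which its call begins.
- hand_in(): hands the job in, once; it reports no verdict.
Trained networks look in a picture, given as the dict that the camera call returned (one of the last four; its "shot" number tells which), for a name from the list of things; names that differ only in an ending like _2 or _b are one class to them, and where a whole thing is asked for, a point or a joint stands for the part that bears it (a point fixed in the world has none). Each returns a list of dicts, best first, with "confidence" (0 to 1); they miss things now and then, are a little off and sometimes report something else, mostly with a low value. They report only what shows in the picture. A call takes as long as a camera call. They do not tell look-alikes from the thing itself.
- recognise(picture, label): "location" ([x, y, z] in m, in world coordinates, good to about 4 mm: the middle of the surface that is visible of it).
- masks_of(picture, label): "pixels" (384x512 bool, what is visible of it).
The state is a dict: "time_s": time; "q": joint angles; "qd": joint speeds; "effort": joint torques, N m; "tcp_pos": TCP position; "eef_rot": TCP orientation; "wrist_force": force on the tool from outside, world axes, zero at the start; "moment": the same for the moment, N m; "gripper_width": opening from 0.0 (shut) to 1.0 (fully open).
Only numpy, scipy, OpenCV 4.12 (cv2) and the standard library are available. Lean on these libraries where they do the work, as an engineer would, in place of code of your own. Each camera call takes 0.05 s, during which the arm holds its last target.

### The job

Push the aluminium tip carrier along its channel in the bench-mounted locking pliers until it is firmly home against the stop screw, squeeze the blue handle down until it snaps over centre and stays locked by itself with your hand off it, so that its pad presses the dowel pin flush, then flick the red release lever down so that the pliers spring open. Do not force anything, leave the carrier in place in the channel and leave the things around alone.

Things in the scene. Friction and masses are not known exactly. Their poses are not given: they have to be found in the camera images.
- clamp: bench locking pliers, immovable, grey base plate 240x60x8 mm. Origin on the worktop below the jaw pivot; z up, x from the jaws (-x) to the grips (+x). In mm here: carrier channel x -108..-28, floor z 22, walls 27 apart, tops z 32; upper jaw x -63..9, top z 83 open, 71 shut; cheeks x -16..46, top z 66; fixed black grip x 36..132, top z 29. Beyond x -108 bare worktop. The hand may press it with at most 50 N
- depth_stop: aluminium bracket 6x27x26 mm across the inner end of the channel, fixed to the pliers, with the dark stop screw (12 mm diameter head) that it carries; origin at the lower edge of its front face, at x=-30, z=22 mm in the clamp frame; axes as the clamp's. The screw head stands 2 to 11 mm out of that face towards the carrier: different each time, not reported, rigid; its axis is 8 mm above the floor
- stop_face (a point): middle of the bracket's front face, 8 mm above the channel floor, on the stop screw's axis, behind the screw head; axes as the clamp's. With the carrier home the carrier_back point is 2 to 11 mm from it. Pressing the carrier on the screw with 3 N for 0.1 s, before the dowel is pressed, is firm; over 30 N is ramming
- carrier: loose aluminium block 80x24x16 mm, 0.12 kg, in the channel with 3 mm side play, 7 to 26 mm short of the stop screw; it slides along the clamp's +x at about 1 N. Origin: centre of the underside; x along it towards the stop, z up. A copper coloured dowel pin, 8 mm diameter, stands out of its top 26 mm from the middle towards the stop; once home it is under the jaw's pad (26x16 mm, centre x=-50 mm)
- carrier_front (a point): middle of the carrier's outer end face (24 mm wide, 16 mm high), 30 mm above the worktop, where it can be pushed from the open end; with the carrier home it lies at x=-112 to -121 mm in the clamp frame, depending on the stop screw, just outside the channel; axes as the carrier's
- carrier_back (a point): middle of the carrier's back face, which meets the stop screw
- dowel (a joint): how far the dowel pin is pressed in (m): 0 to 0.001 at the start, 0.005 = flush with the carrier's top. It takes about 10 N and stays where it is left
- handle (a joint): blue handle, bar 84 mm long, 20 wide, hinged at x=37, z=58 mm (clamp frame) on an axis across the pliers. 0 = open, slanting up 0.68 rad towards the grips' end; grows downward; dead centre 0.60; rubber bumper from 0.68, locked and level, 0.68 to 0.72. A spring of about 1 N opens it; resistance at its press point peaks at about 7 N and falls away at dead centre; beyond, it stays locked if the carrier is under the pad
- handle_press (a point): point on top of the blue handle, 62 mm from its hinge, where it is best pushed down; x along the handle away from the hinge. Open: about 102 mm above the worktop at x=81 mm in the clamp frame; locked: 64 mm above it at x=99 mm. Pushed straight down at x=90 mm it works well: the hand stays clear of the slanting handle's end, which lies at x=102 mm when open
- release (a joint): red release lever, hinged at x=130, z=40 mm (clamp frame) on an axis across the pliers. 0 = paddle up; grows as the paddle is pushed down, at most 0.85 rad. Its nose lifts the locked handle back over dead centre at about 0.2 to 0.3 rad; the handle then springs up open. A light spring lifts the paddle again. Takes about 4 N
- release_press (a point): point on top of the red paddle (26 mm long, 20 mm wide), 25 mm from its hinge, where it is best pushed down; at rest 51 mm above the worktop at x=155 mm in the clamp frame, about 20 mm lower at full stroke
- gauge_weight: bystander: brass coloured weight, 26 mm diameter, 38 mm high; origin at the centre of its underside
- kapton_tape: bystander: roll of orange tape lying flat, 72 mm diameter, 12 mm high; origin at the centre of its underside
- swab_cup: bystander: clear cup of swabs, 51 mm diameter, 109 mm high; origin at the centre of its underside
- film_reel: bystander: white reel lying flat, 68 mm diameter, 12 mm high; origin at the centre of its underside
Mind the look-alikes: they are no part of the job. There is more than one size of the carrier; the job needs the middle-sized.

How it is judged:
On the way, in this order (a step that is already met when the one before it is completed fails the run):
1. the carrier is pushed against the stop screw with more than 3 N, before the dowel is pressed (contact force between carrier and depth_stop above 3 N and value of joint dowel below 0.0025 m), for 0.1 s.
2. the handle stays locked past dead centre (over 0.63 rad) with the fingers off the pliers, the dowel pressed at least 3.5 mm in (value of joint handle above 0.63 rad and value of joint dowel above 0.0035 m and contact force between the fingers and clamp below 0.3 N), for 0.3 s.
3. the release lever is pushed down past 0.1 rad (value of joint release above 0.1 rad).
4. the handle springs open (under 0.1 rad) (value of joint handle below 0.1 rad), for 0.2 s.
At the end, for the whole second after the job is handed in: Pliers open (handle under 0.1 rad), release lever back up (under 0.1 rad), dowel flush within 1.5 mm, carrier flat and at rest in the channel, in line within 0.12 rad, the middle of its back face within 13.5 mm of the stop_face point (value of joint each of handle, release below 0.1 rad and value of joint dowel above 0.0035 m and distance between carrier_back and stop_face below 0.0135 m and angle between the x axis of carrier and the x axis of clamp, either way round below 0.12 rad and angle between carrier's own z axis and vertical below 0.08 rad and linear speed of carrier below 0.01 m/s); the robot touches nothing.
It fails at once if the carrier is rammed against the stop screw with over 30 N (contact force between carrier and depth_stop above 30 N).
It fails at once if the hand presses on the pliers with over 50 N (contact force between the fingers and clamp above 50 N).
It fails at once if a bystander is moved by more than 20 mm (distance of any of gauge_weight, kapton_tape, swab_cup, film_reel from where it was at the start of the episode above 0.02 m).
It also fails if it takes over 53 s, if anything falls off the work surface, if the arm or the gripper's body presses on something with over 40 N, if the wrist force passes 120 N, or if a joint passes its speed limit or range.

## Working session

There is one attempt and no reset: what is moved stays moved. The work goes in short steps, Python scripts to look and compute and a shell command to move; the robot and the scene stay as the last step left them, time stands still between calls to the robot, and variables do not carry over. Pictures are saved under pics/ and viewed, and the job is handed in when it is done.

```bash
mkdir -p pics; python3 - <<'E'
from rig import *
import cv2,numpy as np
s=state();print({k:np.round(v,4) for k,v in s.items()})
for n in ["scene","top"]:
    c=camera(n);cv2.imwrite(f"pics/{n}0.png",c["pixels"][:,:,::-1]);print(n,c["mtx"],c["xyz"],c["rotation"])
    for l in ["clamp","carrier","handle","release","depth_stop","gauge_weight","kapton_tape","swab_cup","film_reel"]:
        print(l,[(np.round(d["location"],3),round(d["confidence"],2)) for d in recognise(c,l)])
E
```

```text
{'time_s': np.float64(0.0), 'q': array([ 1.2042,  0.3839,  0.0438,  1.5996, -0.0179,  1.1612, -0.0499]), 'qd': array([-0.0012,  0.0003, -0.0016, -0.    , -0.0004,  0.0001,  0.001 ]), 'effort': array([-2.00000e-04, -4.33461e+01,  1.02450e+00, -2.49511e+01,
        1.05000e-02,  1.14000e-02,  0.00000e+00]), 'tcp_pos': array([ 0.1724, -0.6257,  0.2299]), 'eef_rot': array([-0.0939, -0.7005, -0.0957,  0.7009]), 'wrist_force': array([ 0.6241, -0.9517,  0.593 ]), 'moment': array([-0.053 ,  0.0119,  0.0032]), 'gripper_width': np.float64(1.0001)}
scene [[416.11596635   0.         245.51142258]
 [  0.         416.11596635 191.40640831]
 [  0.           0.           1.        ]] [-0.15721374  0.48863132  0.61282779] [ 0.23160325 -0.48001681  0.75189292 -0.38807323]
clamp [(array([0.514, 0.096, 0.029]), 0.82), (array([0.515, 0.045, 0.043]), 0.24)]
carrier [(array([0.511, 0.409, 0.025]), 0.84), (array([0.401, 0.07 , 0.012]), 0.79), (array([ 0.516, -0.022,  0.036]), 0.52), (array([0.524, 0.136, 0.088]), 0.31)]
handle [(array([0.525, 0.137, 0.086]), 0.75)]
release [(array([0.535, 0.216, 0.055]), 0.
[... 337 characters left out ...]
61062521]
 [  0.         389.08568165 198.51953324]
 [  0.           0.           1.        ]] [0.38542439 0.13095205 1.00622831] [-0.06308554  0.71317894 -0.69669859  0.0448006 ]
clamp [(array([0.53 , 0.095, 0.033]), 0.71)]
carrier [(array([ 0.52 , -0.025,  0.035]), 0.71), (array([0.64 , 0.347, 0.043]), 0.65), (array([0.402, 0.065, 0.009]), 0.63)]
handle [(array([0.533, 0.131, 0.087]), 0.65)]
release []
depth_stop []
gauge_weight [(array([0.646, 0.186, 0.031]), 0.49), (array([0.534, 0.13 , 0.084]), 0.24)]
kapton_tape [(array([ 0.38 , -0.083,  0.014]), 0.69), (array([0.383, 0.354, 0.013]), 0.68)]
swab_cup [(array([0.64 , 0.347, 0.045]), 0.78)]
film_reel [(array([0.381, 0.355, 0.013]), 0.56)]
```

View pics/scene0.png

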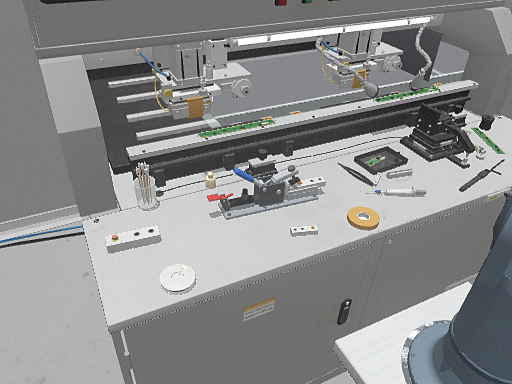

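View pics/top0.png

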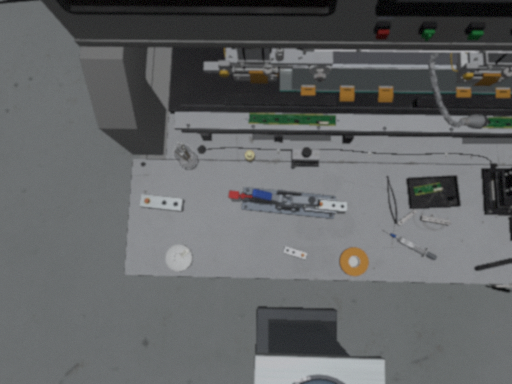

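```bash
cat > h.py <<'E'
from rig import *
import cv2,numpy as np
from scipy.spatial.transform import Rotation as R
def Rm(c): 
    q=np.asarray(c["rotation"]);return R.from_quat([q[1],q[2],q[3],q[0]]).as_matrix()
def cloud(c):
    z=c["z_map"];v,u=np.mgrid[:z.shape[0],:z.shape[1]];K=c["mtx"]
    p=np.stack([(u-K[0,2])/K[0,0]*z,(v-K[1,2])/K[1,1]*z,z],-1)
    P=p@Rm(c).T+c["xyz"];P[z==0]=np.nan;return P
def proj(c,P):
    p=(np.atleast_2d(P)-c["xyz"])@Rm(c);K=c["mtx"]
    return np.stack([p[:,0]/p[:,2]*K[0,0]+K[0,2],p[:,1]/p[:,2]*K[1,1]+K[1,2]],-1)
E
python3 - <<'E'
from h import *
for n,(u0,u1,v0,v1) in {"top":(220,360,170,225),"scene":(200,335,150,225)}.items():
    c=camera(n);P=cloud(c);np.savez(f"{n}.npz",**{k:c[k] for k in ["pixels","z_map","mtx","xyz","rotation"]})
    im=cv2.resize(c["pixels"][v0:v1,u0:u1],None,fx=5.5,fy=5.5,interpolation=cv2.INTER_CUBIC);cv2.imwrite(f"pics/{n}crop.png",im[:,:,::-1])
    print(n,np.nanmedian(P[230:240,220:240,2]))
    m=masks_of(c,"clamp")
    for d in m[:1]:
        Q=P[d["pixels"]];k=(Q[:,2]>0.004)&(Q[:,2]<.013);r=cv2.minAreaRect(Q[k][:,:2].astype(np.float32)*1000);print(d["confidence"],k.sum(),r)
E
```

```text
top 0.0007149154118959444
0.69 814 ((530.1448974609375, 83.40878295898438), (238.23876953125, 61.42121887207031), 85.51848602294922)
scene -0.0009053460253987122
0.96 740 ((573.5330200195312, 77.99649810791016), (240.02174377441406, 153.558349609375), 84.88433074951172)
```

View pics/topcrop.png

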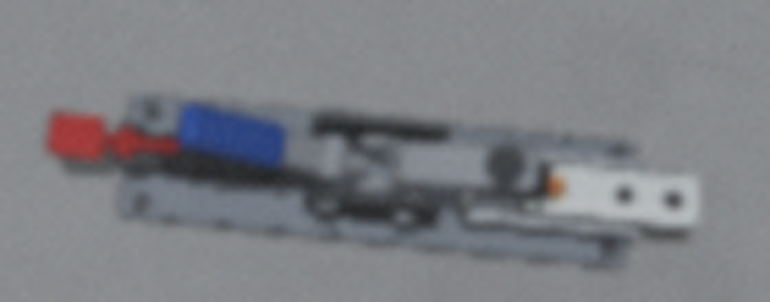

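View pics/scenecrop.png

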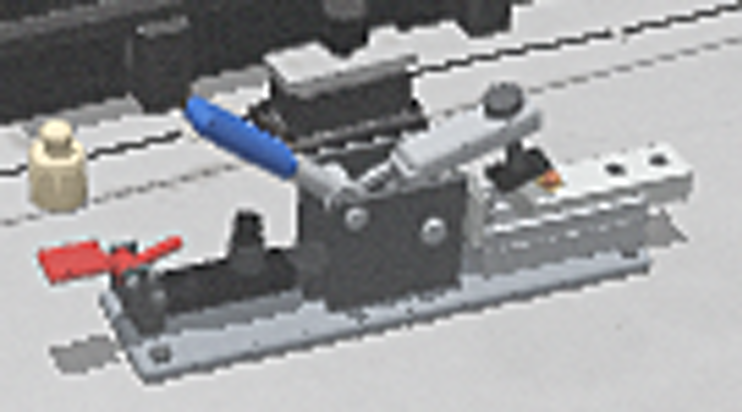

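```bash
cat >> h.py <<'E'
def load(n): return dict(np.load(f"{n}.npz"))
def T(x,y,th): # clamp->world, th = heading of clamp x
    c,s=np.cos(th),np.sin(th);return lambda p:(np.atleast_2d(p)/1000.)@np.array([[c,-s,0],[s,c,0],[0,0,1]]).T+[x,y,0]
E
python3 - <<'E'
from h import *
f=T(.5292,.0714,np.radians(85.52))
pts=[(-108,-30,8),(132,-30,8),(132,30,8),(-108,30,8),(102,-10,111),(102,10,111),(155,-10,51),(155,10,51),(46,0,66),(-63,0,83),(-108,-13.5,32),(-108,13.5,32)]
for n,(u0,v0) in {"top":(220,170),"scene":(200,150)}.items():
    c=load(n);uv=(proj(c,f(pts))-[u0,v0])*5.5
    im=cv2.imread(f"pics/{n}crop.png")
    for i,p in enumerate(uv): cv2.circle(im,tuple(int(a) for a in p),4,(0,255,0),-1);cv2.putText(im,str(i),tuple(int(a)+5 for a in p),0,.5,(0,255,255),1)
    cv2.imwrite(f"pics/{n}ov.png",im)
E
```

```text
(no output)
```

View pics/topov.png

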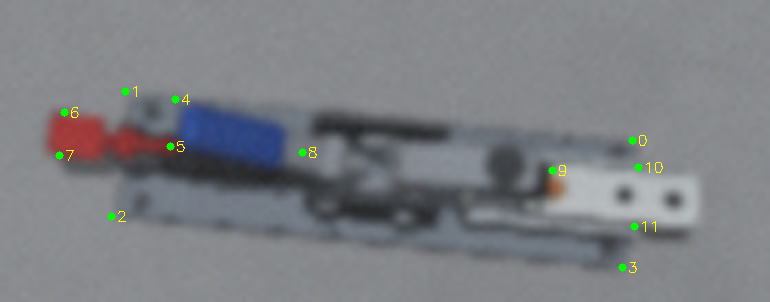

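View pics/sceneov.png

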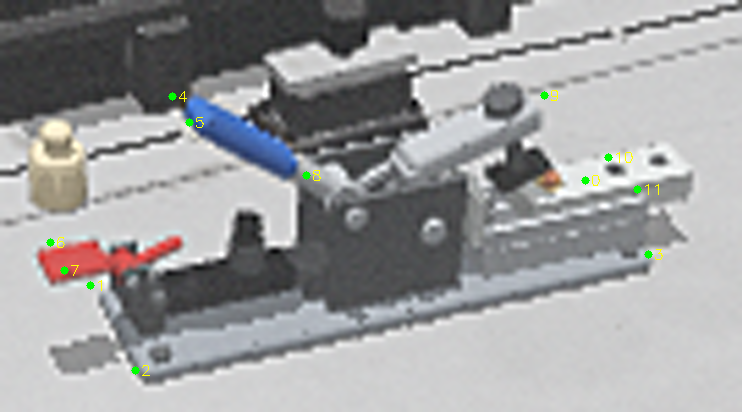

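```bash
cat >> h.py <<'E'
def pose():
    s=state();q=s["eef_rot"];return s["tcp_pos"],R.from_quat([q[1],q[2],q[3],q[0]]),s
def goto(p,zdir=None):
    """report tool-frame shift mm to reach p and rotvec so tool x=down, z=zdir"""
    t,r,s=pose();print("t",round(float(s["time_s"]),2),"tcp",np.round(t*1000,1),"F",np.round(s["wrist_force"],2),"w",round(float(s["gripper_width"]),3))
    if zdir is not None:
        z=np.array([*zdir,0.])/np.linalg.norm(zdir);x=np.array([0,0,-1.]);y=np.cross(z,x)
        G=R.from_matrix(np.stack([x,y,z],1));print("rotvec",np.round((r.inv()*G).as_rotvec(),4))
    print("shift(now axes)",np.round(r.inv().apply(np.asarray(p)-t)*1000,1));
    if zdir is not None: print("shift(target axes)",np.round(G.inv().apply(np.asarray(p)-t)*1000,1))
E
python3 - <<'E'
from h import *
import rig
print([k for k in dir(rig) if k[0]!='_'],getattr(rig,'tcp_to_grasp',None))
t,r,s=pose();print(np.round(r.as_matrix(),3))
h=np.radians(85.5);d=[np.cos(h),np.sin(h)]
goto([.52,-.03,.16],d); goto([.52,-.03,.16],[-a for a in d])
c=camera("wrist");cv2.imwrite("pics/w0.png",c["pixels"][:,:,::-1]);print(c["xyz"],np.round(Rm(c),2))
E
```

```text
['MotionError', 'camera', 'hand_in', 'masks_of', 'recognise', 'state', 'tcp_to_grasp'] 0.0187
[[ 0.     0.266 -0.964]
 [ 0.    -0.964 -0.266]
 [-1.     0.    -0.   ]]
t 1.2 tcp [ 172.6 -626.7  231.3] F [ 0.25  0.49 -0.67] w 1.002
rotvec [ 1.9181 -0.      0.    ]
shift(now axes) [  71.3 -483.  -493.3]
shift(target axes) [  71.3 -299.5  622.1]
t 1.2 tcp [ 172.6 -626.7  231.3] F [ 0.25  0.49 -0.67] w 1.002
rotvec [-1.2235 -0.     -0.    ]
shift(now axes) [  71.3 -483.  -493.3]
shift(target axes) [  71.3  299.5 -622.1]
[ 0.24307543 -0.60818528  0.37436504] [[ 0.27 -0.92 -0.28]
 [-0.96 -0.26 -0.08]
 [-0.    0.29 -0.96]]
```

View pics/w0.png

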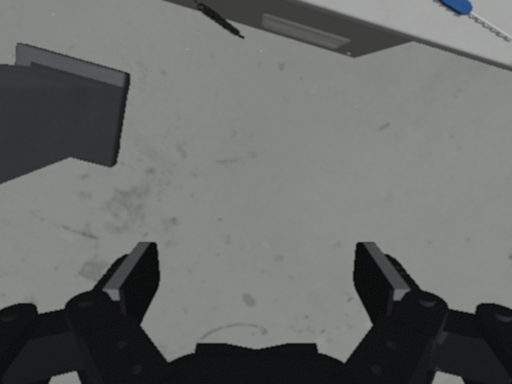

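```bash
python3 -m crank '[[[0,-6,-41,-0.076,0,0,0],[0,-6,-41,-0.076,0,0,0],[0,-6,-41,-0.076,0,0,0],[0,-6,-41,-0.076,0,0,0],[0,-6,-41,-0.076,0,0,0],[0,-6,-41,-0.076,0,0,0],[0,-6,-41,-0.076,0,0,0],[0,-6,-41,-0.076,0,0,0],[0,-6,-41,-0.076,0,0,0],[0,-6,-41,-0.076,0,0,0]]]'
cat > g.py <<'E'
from h import *
import sys
a=[float(v) for v in sys.argv[1:]]
h=np.radians(a[3] if len(a)>3 else 85.5)
goto([a[0],a[1],a[2]],[-np.cos(h),-np.sin(h)])
E
python3 g.py .52 -.03 .2
```

```text
time_s: 2.08
tcp_pos: [0.4685, -0.3475, 0.2316]
eef_rot: [0.35, 0.615, 0.349, -0.615]
wrist_force: [0.3, 0.5, 0.8]
gripper_width: 0.002
t 2.08 tcp [ 468.5 -347.5  231.6] F [0.29 0.47 0.83] w 0.002
rotvec [-4.595e-01  2.000e-04 -1.300e-03]
shift(now axes) [  31.5 -118.5 -299.1]
shift(target axes) [  31.6   26.5 -320.6]
```

```bash
python3 -m crank '[[[4,-6,-40,-0.0575,0,0,0],[4,-6,-40,-0.0575,0,0,0],[4,-6,-40,-0.0575,0,0,0],[4,-6,-40,-0.0575,0,0,0],[4,-6,-40,-0.0575,0,0,0],[4,-6,-40,-0.0575,0,0,0],[4,-6,-40,-0.0575,0,0,0],[4,-6,-40,-0.0575,0,0,0],[0,0,0,0,0,0,0]]]'
python3 g.py .52 -.03 .2
python3 - <<'E'
from h import *
c=camera("wrist");cv2.imwrite("pics/w1.png",c["pixels"][:,:,::-1]);print(c["xyz"]);np.savez("w1.npz",**{k:c[k] for k in ["pixels","z_map","mtx","xyz","rotation"]})
E
```

```text
time_s: 2.83
tcp_pos: [0.5274, -0.0221, 0.1993]
eef_rot: [0.482, 0.517, 0.485, -0.515]
wrist_force: [-0.3, 1.8, -0.2]
gripper_width: -0.0
t 2.83 tcp [527.4 -22.1 199.3] F [-0.33  1.75 -0.16] w -0.0
rotvec [ 0.0135 -0.0063  0.0007]
shift(now axes) [-0.8 -6.9  8.4]
shift(target axes) [-0.7 -6.8  8.5]
[0.53199364 0.04914119 0.34282145]
```

View pics/w1.png

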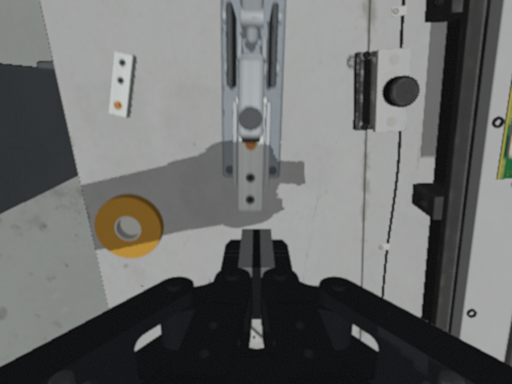

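```bash
python3 - <<'E'
from h import *
c=load("w1");f=T(.5292,.0714,np.radians(85.52))
P=cloud(c)
# carrier top
m=(P[...,2]>.033)&(P[...,2]<.043);
u0,u1,v0,v1=190,320,70,220
im=cv2.resize(c["pixels"][v0:v1,u0:u1],None,fx=4,fy=4,interpolation=cv2.INTER_CUBIC)[:,:,::-1].copy();cv2.imwrite("pics/w1c.png",im)
pts=[(-108,-30,8),(-50,-30,8),(-50,30,8),(-108,30,8),(-108,-13.5,32),(-108,13.5,32),(-63,0,83)]
for i,p in enumerate((proj(c,f(pts))-[u0,v0]+.5)*4): cv2.circle(im,tuple(int(a) for a in p),3,(0,255,0),-1);cv2.putText(im,str(i),tuple(int(a)+5 for a in p),0,.5,(0,0,255),1)
cv2.imwrite("pics/w1o.png",np.hstack([im]))
mm=np.zeros_like(m);mm[140:215,232:272]=1
Q=P[m&mm];print(len(Q),cv2.minAreaRect((Q[:,:2]*1000).astype(np.float32)),np.median(Q[:,2]))
mm=np.zeros_like(m);mm[0:182,205:300]=1
Q=P[(P[...,2]>.005)&(P[...,2]<.011)&mm];print(len(Q),cv2.minAreaRect((Q[:,:2]*1000).astype(np.float32)))
print(np.median(P[230:240,60:90,2]))
E
```

```text
1779 ((520.8198852539062, -29.916854858398438), (68.59810638427734, 34.24876403808594), 85.16731262207031) 0.03842666176309639
3847 ((526.6658325195312, 44.38364791870117), (165.29393005371094, 59.95684051513672), 85.39307403564453)
nan
```

View pics/w1o.png

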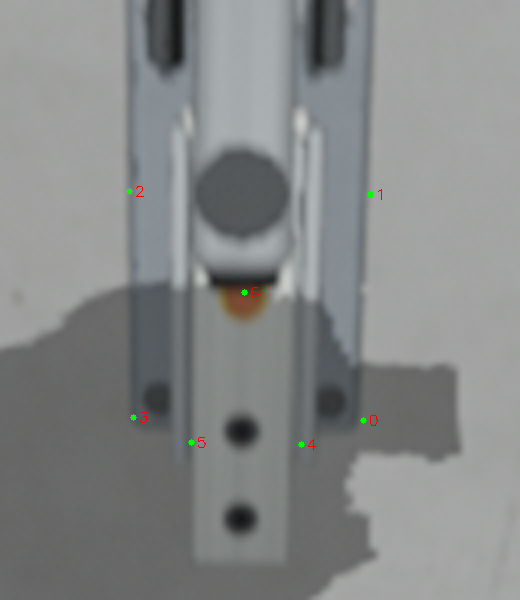

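```bash
python3 - <<'E'
from h import *
c=load("w1");P=cloud(c)
K=c["mtx"]
def at(u,v,z):
    d=Rm(c)@[(u-K[0,2])/K[0,0],(v-K[1,2])/K[1,1],1];return c["xyz"]+d*(z-c["xyz"][2])/d[2]
for u,v in [(193,563),(288,563),(240,563)]: print(np.round(at(190+u/4-.5,70+v/4-.5,.038)*1000,1))
f=T(.5285,.0695,np.radians(85.5))
print(f([[-108,0,0],[-123,0,0],[90,0,0],[155,0,0],[160,0,0]])*1000)
E
python3 g.py .5175 -.095 .2
```

```text
[505.8 -64.1  38. ]
[529.  -65.6  38. ]
[517.3 -64.9  38. ]
[[520.02641766 -38.16707204   0.        ]
 [518.84953123 -53.12083205   0.        ]
 [535.56131862 159.22256004   0.        ]
 [540.66115984 224.02218673   0.        ]
 [541.05345532 229.0067734    0.        ]]
t 2.88 tcp [527.8 -27.2 199.4] F [ 0.21 -0.96 -0.88] w 0.002
rotvec [ 0.008  -0.0026  0.0002]
shift(now axes) [-0.8 -5.5 68.4]
shift(target axes) [-0.6 -4.9 68.4]
```

```bash
python3 -m crank '[[[0,-2.5,34,0.008,-0.002,0,0],[0,-2.5,34,0,0,0,0],[0,0,0,0,0,0,0],[40,0,0,0,0,0,0],[40,0,0,0,0,0,0],[40,0,0,0,0,0,0],[35,0,0,0,0,0,0],[18,0,0,0,0,0,0],[0,0,0,0,0,0,0]]]'
python3 g.py .517 -.07 .026
```

```text
time_s: 3.63
tcp_pos: [0.5124, -0.1028, 0.0217]
eef_rot: [-0.474, -0.52, -0.479, 0.525]
wrist_force: [-0.7, -0.0, 0.2]
gripper_width: -0.0
t 3.63 tcp [ 512.4 -102.8   21.7] F [-0.69 -0.02  0.18] w -0.0
rotvec [-0.0137  0.0015  0.0102]
shift(now axes) [ -4.4   1.5 -33. ]
shift(target axes) [ -4.3   2.  -33. ]
```

```bash
python3 -m crank '[[[-3,3,-8,-0.012,0,0.005,0],[0,0,-6,0,0,0,0],[0,0,0,0,0,0,0]]]'
python3 g.py .517 -.07 .026; sleep 0; python3 g.py .517 -.07 .026
python3 - <<'E'
from h import *
c=camera("wrist");cv2.imwrite("pics/w2.png",c["pixels"][:,:,::-1])
E
python3 g.py .517 -.07 .026
```

```text
time_s: 3.88
tcp_pos: [0.5246, -0.0862, 0.032]
eef_rot: [0.484, 0.521, 0.478, -0.516]
wrist_force: [0.2, -0.0, 0.2]
gripper_width: 0.001
t 3.88 tcp [524.6 -86.2  32. ] F [ 0.23 -0.01  0.17] w 0.001
rotvec [ 0.0028  0.0012 -0.0109]
shift(now axes) [  5.9  -8.8 -15.5]
shift(target axes) [  6.   -8.8 -15.5]
t 3.88 tcp [524.6 -86.2  32. ] F [ 0.23 -0.01  0.17] w 0.001
rotvec [ 0.0028  0.0012 -0.0109]
shift(now axes) [  5.9  -8.8 -15.5]
shift(target axes) [  6.   -8.8 -15.5]
t 3.93 tcp [524.1 -86.9  31.8] F [0.05 0.18 0.21] w -0.001
rotvec [ 0.0027  0.0019 -0.0102]
shift(now axes) [  5.7  -8.4 -16.3]
shift(target axes) [  5.8  -8.4 -16.3]
```

View pics/w2.png

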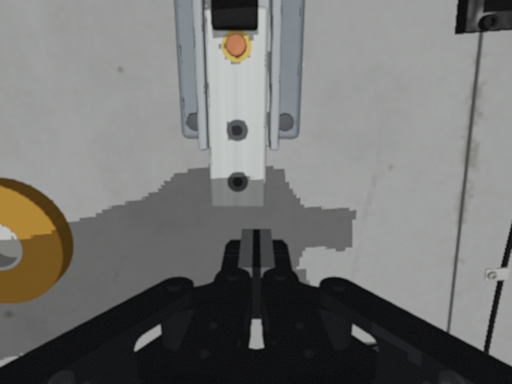

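```bash
python3 -m crank '[[[4,-6,-4,0,0,-0.008,0],[0,0,0,0,0,0,0],[0,0,0,0,0,0,0]]]'
python3 -m crank '[[[0,0,0,0,0,0,0],[0,0,0,0,0,0,0]]]'
python3 g.py .517 -.07 .026
```

```text
time_s: 4.18
tcp_pos: [0.5153, -0.0835, 0.0255]
eef_rot: [-0.48, -0.518, -0.481, 0.52]
wrist_force: [0.4, 0.2, 0.1]
gripper_width: 0.002
time_s: 4.35
tcp_pos: [0.5158, -0.084, 0.0254]
eef_rot: [-0.48, -0.518, -0.48, 0.52]
wrist_force: [0.1, 0.2, 0.2]
gripper_width: -0.002
t 4.35 tcp [515.8 -84.   25.4] F [0.07 0.22 0.23] w -0.002
rotvec [0.0002 0.0023 0.0028]
shift(now axes) [ -0.6   0.1 -14.1]
shift(target axes) [ -0.6   0.1 -14.1]
```

```bash
python3 -m crank '[[[0,0,-3,0,0,0,0],[0,0,-3,0,0,0,0],[0,0,-3,0,0,0,0],[0,0,-3,0,0,0,0],[0,0,-3,0,0,0,0],[0,0,0,0,0,0,0]]]'
python3 g.py .517 -.05 .026
python3 -m crank '[[[0,0,-1,0,0,0,0],[0,0,-1,0,0,0,0],[0,0,-1,0,0,0,0],[0,0,0,0,0,0,0]]]'
python3 g.py .517 -.05 .026
```

```text
time_s: 4.85
tcp_pos: [0.517, -0.0677, 0.0253]
eef_rot: [-0.48, -0.518, -0.481, 0.52]
wrist_force: [1.1, -0.6, 0.7]
gripper_width: 0.001
t 4.85 tcp [517.  -67.7  25.3] F [ 1.12 -0.59  0.68] w 0.001
rotvec [0.0018 0.0015 0.003 ]
shift(now axes) [ -0.8  -1.4 -17.7]
shift(target axes) [ -0.7  -1.4 -17.7]
time_s: 5.18
tcp_pos: [0.5172, -0.0657, 0.0252]
eef_rot: [-0.48, -0.518, -0.48, 0.52]
wrist_force: [0.2, -0.9, 0.8]
gripper_width: 0.001
t 5.18 tcp [517.2 -65.7  25.2] F [ 0.16 -0.91  0.79] w 0.001
rotvec [0.0005 0.002  0.003 ]
shift(now axes) [ -0.8  -1.4 -15.6]
shift(target axes) [ -0.8  -1.4 -15.6]
```

```bash
for i in 1; do python3 -m crank '[[[0,0,-1,0,0,0,0],[0,0,-1,0,0,0,0],[0,0,-1,0,0,0,0],[0,0,0,0,0,0,0]]]'; done | grep -E "tcp|force"; python3 -m crank '[[[0,0,-1,0,0,0,0],[0,0,-1,0,0,0,0],[0,0,0,0,0,0,0]]]'| grep -E "tcp|force"
```

```text
tcp_pos: [0.5174, -0.0624, 0.0252]
wrist_force: [-0.7, 0.1, 0.2]
tcp_pos: [0.5176, -0.0604, 0.0252]
wrist_force: [0.7, -0.2, 0.3]
```

```bash
python3 -m crank '[[[0,0,-1,0,0,0,0],[0,0,-1,0,0,0,0],[0,0,0,0,0,0,0]]]'| grep -E "tcp|force"; python3 - <<'E'
from h import *
c=camera("wrist");cv2.imwrite("pics/w3.png",c["pixels"][:,:,::-1])
E
```

```text
tcp_pos: [0.5177, -0.0588, 0.0252]
wrist_force: [-0.1, -0.8, -0.2]
```

View pics/w3.png

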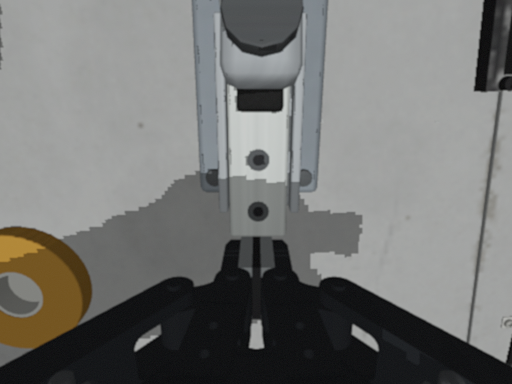

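```bash
for r in 1; do python3 -m crank '[[[0,0,-1,0,0,0,0],[0,0,-1,0,0,0,0],[0,0,0,0,0,0,0]]]'; python3 -m crank '[[[0,0,-1,0,0,0,0],[0,0,-1,0,0,0,0],[0,0,0,0,0,0,0]]]';  done| grep -E "tcp|force"
```

```text
tcp_pos: [0.5177, -0.0587, 0.0252]
wrist_force: [-1.1, -4.4, 1.7]
tcp_pos: [0.5177, -0.0586, 0.0253]
wrist_force: [-1.4, -8.2, 0.7]
```

```bash
python3 -m crank '[[[0,0,-1,0,0,0,0],[0,0,0,0,0,0,0],[0,0,0,0,0,0,0]]]'| grep -E "tcp|force"; python3 - <<'E'
from h import *
for n in ["scene","top"]:
    c=camera(n);u0,u1,v0,v1={"scene":(200,335,150,225),"top":(220,360,170,225)}[n]
    cv2.imwrite(f"pics/{n}3.png",cv2.resize(c["pixels"][v0:v1,u0:u1],None,fx=5.5,fy=5.5,interpolation=cv2.INTER_CUBIC)[:,:,::-1])
E
```

```text
tcp_pos: [0.5176, -0.0586, 0.0253]
wrist_force: [-0.6, -9.7, 1.2]
```

View pics/scene3.png

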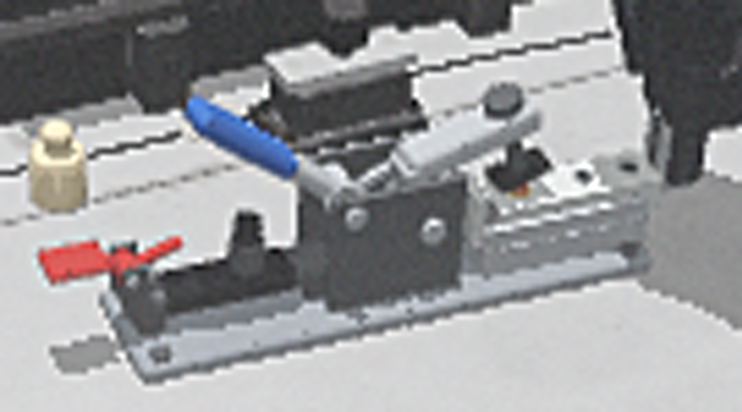

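```bash
python3 -m crank '[[[0,0,8,0,0,0,0],[0,0,12,0,0,0,0],[-30,0,5,0,0,0,0],[-40,0,0,0,0,0,0],[-40,0,0,0,0,0,0],[-40,0,0,0,0,0,0],[0,0,0,0,0,0,0]]]'
python3 g.py .5356 .159 .150
```

```text
time_s: 7.5
tcp_pos: [0.5235, -0.0778, 0.1841]
eef_rot: [0.485, 0.522, 0.476, -0.516]
wrist_force: [1.6, -0.2, 0.7]
gripper_width: -0.001
t 7.5 tcp [523.5 -77.8 184.1] F [ 1.59 -0.15  0.72] w -0.001
rotvec [ 0.0016  0.0021 -0.0141]
shift(now axes) [  33.5   -6.6 -237.1]
shift(target axes) [  34.1   -6.5 -237. ]
```

```bash
python3 -m crank '[[[0,0,-40,0,0,0,0],[0,0,-40,0,0,0,0],[0,0,-40,0,0,0,0],[0,0,-40,0,0,0,0],[0,-3,-40,0,0,0,0],[0,-3,-35,0,0,0,0],[0,0,0,0,0,0,0],[0,0,0,0,0,0,0]]]'
python3 g.py .5356 .159 .150
python3 - <<'E'
from h import *
c=camera("wrist");cv2.imwrite("pics/w4.png",c["pixels"][:,:,::-1])
E
python3 g.py .5356 .159 .150
```

```text
time_s: 8.17
tcp_pos: [0.5278, 0.1611, 0.1748]
eef_rot: [-0.481, -0.517, -0.483, 0.518]
wrist_force: [0.6, -1.5, -0.2]
gripper_width: 0.001
t 8.17 tcp [527.8 161.1 174.8] F [ 0.64 -1.46 -0.19] w 0.001
rotvec [ 0.0086 -0.001   0.0035]
shift(now axes) [24.8  8.   1.5]
shift(target axes) [24.8  7.9  1.4]
t 8.22 tcp [528.3 157.9 174.5] F [ 1.31  0.29 -0.59] w -0.002
rotvec [0.0041 0.0011 0.0037]
shift(now axes) [24.4  7.2 -1.7]
shift(target axes) [24.5  7.1 -1.7]
```

View pics/w4.png

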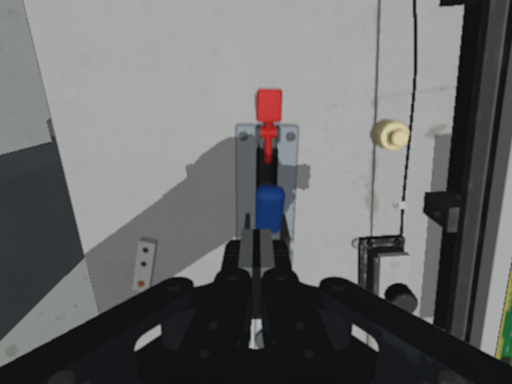

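```bash
python3 - <<'E'
from h import *
c=camera("wrist");P=cloud(c);px=c["pixels"].astype(int)
f=T(.5285,.0695,np.radians(85.5));th=np.radians(85.5)
for n,m in {"red":(px[...,0]>150)&(px[...,1]<70)&(px[...,2]<70),"blue":(px[...,2]>px[...,0]+50)}.items():
    Q=P[m];Q=Q[~np.isnan(Q[:,0])]
    d=(Q-[.5285,.0695,0])*1000;cx=d[:,0]*np.cos(th)+d[:,1]*np.sin(th);cy=-d[:,0]*np.sin(th)+d[:,1]*np.cos(th)
    print(n,len(Q),"x",np.percentile(cx,[1,50,99]).round(1),"y",np.percentile(cy,[1,50,99]).round(1),"z",np.percentile(d[:,2],[1,50,99]).round(1))
    s=cx>cx.max()-20;print(" end y",np.median(cy[s]),np.median(d[s][:,2]))
t,r,s=pose();d=(t-[.5285,.0695,0])*1000;print("tcp clamp",d[0]*np.cos(th)+d[1]*np.sin(th),-d[0]*np.sin(th)+d[1]*np.cos(th),d[2])
print(R.from_quat(np.asarray(c["rotation"])[[1,2,3,0]]).as_matrix().round(2), c["xyz"])
E
```

```text
red 1004 x [110.1 145.5 161.2] y [-9.3 -0.5  8.6] z [44.1 51.2 53.1]
 end y -0.5910576779376928 51.469664324344855
blue 1231 x [ 56.6  84.1 100.8] y [-9.3 -0.2  8.7] z [ 84.2 106.2 114.6]
 end y -0.36790154954400567 111.50855486037683
tcp clamp 86.13756817670718 6.559565337346057 174.30817149825882
[[ 1.   -0.07 -0.03]
 [-0.07 -0.96 -0.29]
 [-0.01  0.29 -0.96]] [0.53410155 0.23011821 0.31749248]
```

```bash
python3 -m crank '[[[10,7,-3,0.004,0,0.003,0],[20,0,0,0,0,0,0],[20,0,0,0,0,0,0],[0,0,0,0,0,0,0],[0,0,0,0,0,0,0]]]'
python3 g.py .5356 .159 .118
```

```text
time_s: 8.68
tcp_pos: [0.5353, 0.1565, 0.1229]
eef_rot: [-0.478, -0.519, -0.478, 0.523]
wrist_force: [-0.2, -1.0, 0.3]
gripper_width: 0.001
t 8.68 tcp [535.3 156.5 122.9] F [-0.2  -0.99  0.33] w 0.001
rotvec [-0.0063  0.0035  0.0037]
shift(now axes) [ 4.9  0.1 -2.6]
shift(target axes) [ 4.9  0.1 -2.5]
```

```bash
python3 -m crank '[[[2,0,-2,-0.006,0,0,0],[3,0,0,0,0,0,0],[3,0,0,0,0,0,0],[3,0,0,0,0,0,0],[3,0,0,0,0,0,0],[3,0,0,0,0,0,0]]]'|grep -E "tcp|force"
python3 -m crank '[[[3,0,0,0,0,0,0],[3,0,0,0,0,0,0],[3,0,0,0,0,0,0],[3,0,0,0,0,0,0]]]'|grep -E "tcp|force"
```

```text
tcp_pos: [0.5371, 0.1612, 0.1085]
wrist_force: [-0.1, -0.1, 3.8]
tcp_pos: [0.5375, 0.1614, 0.0968]
wrist_force: [0.3, 0.7, 5.6]
```

```bash
python3 -m crank '[[[3,0,0,0,0,0,0],[3,0,0,0,0,0,0],[3,0,0,0,0,0,0]]]'|grep -E "tcp|force"
python3 -m crank '[[[3,0,0,0,0,0,0],[3,0,0,0,0,0,0],[3,0,0,0,0,0,0]]]'|grep -E "tcp|force"
```

```text
tcp_pos: [0.5379, 0.1624, 0.0883]
wrist_force: [-0.3, 1.4, 7.8]
tcp_pos: [0.5382, 0.1633, 0.0795]
wrist_force: [0.3, 3.3, 7.9]
```

```bash
python3 -m crank '[[[3,0,0,0,0,0,0],[3,0,0,0,0,0,0],[0,0,0,0,0,0,0]]]'|grep -E "tcp|force"
python3 -m crank '[[[2,0,0,0,0,0,0],[2,0,0,0,0,0,0],[0,0,0,0,0,0,0]]]'|grep -E "tcp|force"
```

```text
tcp_pos: [0.537, 0.1617, 0.0721]
wrist_force: [0.7, 1.0, 4.2]
tcp_pos: [0.535, 0.1592, 0.0665]
wrist_force: [-0.8, 0.1, -0.6]
```

```bash
python3 -m crank '[[[2,0,0,0,0,0,0],[1,0,0,0,0,0,0],[0,0,0,0,0,0,0]]]'|grep -E "tcp|force"
python3 -m crank '[[[1,0,0,0,0,0,0],[0,0,0,0,0,0,0]]]'|grep -E "tcp|force"
```

```text
tcp_pos: [0.5353, 0.1593, 0.064]
wrist_force: [-1.0, -0.9, 0.2]
tcp_pos: [0.5357, 0.1596, 0.0636]
wrist_force: [-2.2, -1.4, 3.0]
```

Contact with the bumper again at locked height. One more small press, then lift off and look.

```bash
python3 -m crank '[[[1,0,0,0,0,0,0],[1,0,0,0,0,0,0],[0,0,0,0,0,0,0]]]'|grep -E "tcp|force"
python3 -m crank '[[[-10,0,0,0,0,0,0],[-30,0,0,0,0,0,0],[-30,0,0,0,0,0,0],[0,0,0,0,0,0,0],[0,0,0,0,0,0,0],[0,0,0,0,0,0,0],[0,0,0,0,0,0,0]]]'|grep -E "tcp|force"
cat > look.py <<'E'
from h import *
import sys
c=camera("wrist");P=cloud(c);px=c["pixels"].astype(int);th=np.radians(85.5)
for n,m in {"red":(px[...,0]>150)&(px[...,1]<70)&(px[...,2]<70),"blue":(px[...,2]>px[...,0]+50)}.items():
    Q=P[m];Q=Q[~np.isnan(Q[:,0])];d=(Q-[.5285,.0695,0])*1000;cx=d[:,0]*np.cos(th)+d[:,1]*np.sin(th);cy=-d[:,0]*np.sin(th)+d[:,1]*np.cos(th)
    print(n,len(Q),"x",np.percentile(cx,[1,50,99]).round(1),"y",np.percentile(cy,[1,50,99]).round(1),"z",np.percentile(d[:,2],[1,50,99]).round(1))
cv2.imwrite(f"pics/w{sys.argv[1]}.png",c["pixels"][:,:,::-1])
c=camera("scene");cv2.imwrite(f"pics/s{sys.argv[1]}.png",cv2.resize(c["pixels"][130:230,190:340],None,fx=5,fy=5,interpolation=cv2.INTER_CUBIC)[:,:,::-1])
E
python3 look.py 5; python3 g.py .5407 .226 .07
```

```text
tcp_pos: [0.536, 0.1598, 0.0627]
wrist_force: [-3.8, -3.1, 7.8]
tcp_pos: [0.5354, 0.1603, 0.1306]
wrist_force: [0.1, 0.3, -0.3]
red 1329 x [120.6 147.5 162.6] y [-9.2 -0.6  8.5] z [43.8 51.3 53. ]
blue 2011 x [ 69.9  95.8 118.3] y [-9.5 -0.2  9.2] z [59.2 64.  65.7]
t 11.87 tcp [535.2 160.3 130.3] F [0.04 0.08 0.54] w 0.004
rotvec [0.0027 0.0028 0.0026]
shift(now axes) [ 60.2   0.7 -66.1]
shift(target axes) [ 60.3   0.3 -66. ]
```

View pics/s5.png

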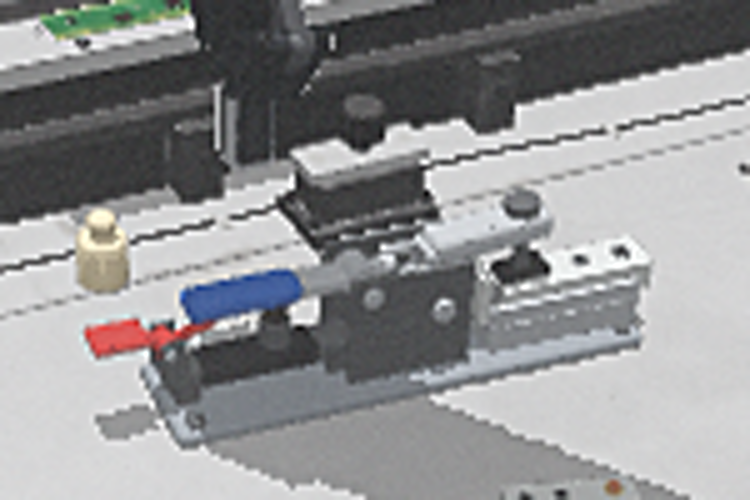

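```bash
python3 -m crank '[[[0,0,-30,0,0,0,0],[0,0,-36,0,0,0,0],[0,0,0,0,0,0,0],[30,0,0,0,0,0,0],[25,0,0,0,0,0,0],[12,0,0,0,0,0,0],[0,0,0,0,0,0,0],[0,0,0,0,0,0,0]]]'
python3 g.py .5407 .226 .06
```

```text
time_s: 12.53
tcp_pos: [0.5404, 0.2259, 0.0636]
eef_rot: [-0.481, -0.517, -0.481, 0.52]
wrist_force: [0.3, 0.3, 0.7]
gripper_width: 0.002
t 12.53 tcp [540.4 225.9  63.6] F [0.27 0.29 0.7 ] w 0.002
rotvec [0.0026 0.0028 0.0025]
shift(now axes) [ 3.6  0.3 -0.1]
shift(target axes) [ 3.6  0.3 -0.1]
```

```bash
python3 -m crank '[[[4,0,0,0,0,0,0],[4,0,0,0,0,0,0],[3,0,0,0,0,0,0],[2,0,0,0,0,0,0],[2,0,0,0,0,0,0],[0,0,0,0,0,0,0]]]'|grep -E "tcp|force"
python3 -m crank '[[[2,0,0,0,0,0,0],[2,0,0,0,0,0,0],[2,0,0,0,0,0,0],[0,0,0,0,0,0,0]]]'|grep -E "tcp|force"
python3 look.py 6
```

```text
tcp_pos: [0.5417, 0.2268, 0.05]
wrist_force: [-0.8, 1.1, 1.5]
tcp_pos: [0.5418, 0.2284, 0.0441]
wrist_force: [1.5, 4.1, 2.2]Traceback (most recent call last):
  File "look.py", line 6, in <module>
    print(n,len(Q),"x",np.percentile(cx,[1,50,99]).round(1),"y",np.percentile(cy,[1,50,99]).round(1),"z",np.percentile(d[:,2],[1,50,99]).round(1))
                       ~~~~~~~~~~~~~^^^^^^^^^^^^^^
    return _quantile_unchecked(
        a, q, axis, out, overwrite_input, method, keepdims, weights)
    return _ureduce(a,
                    func=_quantile_ureduce_func,
    ...<5 lines>...
                    overwrite_input=overwrite_input,
                    method=method)
    r = func(a, **kwargs)
    result = _quantile(arr,
                       quantiles=q,
    ...<2 lines>...
                       out=out,
                       weights=wgt)
    slices_having_nans = np.isnan(arr[-1, ...])
                                  ~~~^^^^^^^^^
IndexError: index -1 is out of bounds for axis 0 with size 0
```

```bash
sed -i 's/    Q=P\[m\];/    Q=P[m]\n    if m.sum()<20: continue\n    /' look.py; python3 look.py 6
```

```text
(no output)
```

View pics/s6.png

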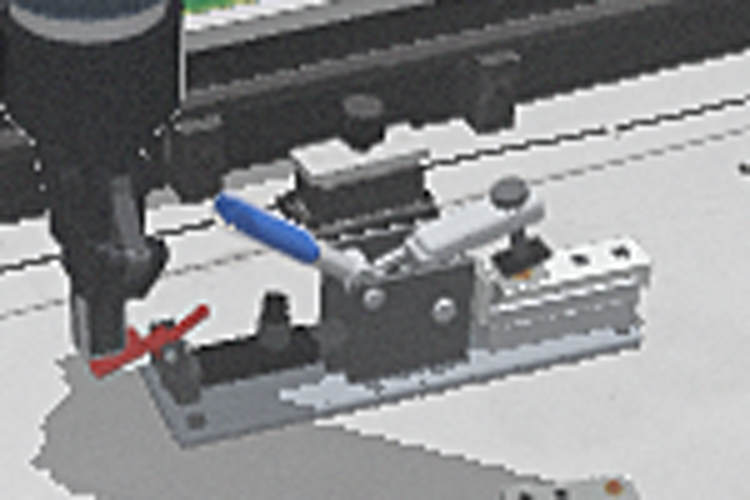

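```bash
python3 -m crank '[[[-10,0,2,0,0,0,0],[-20,0,3,0,0,0,0],[-30,0,0,0,0,0,0],[-40,0,0,0,0,0,0],[-40,0,0,0,0,0,0],[0,0,0,0,0,0,0],[0,0,0,0,0,0,0],[0,0,0,0,0,0,0],[0,0,0,0,0,0,0]]]'
python3 look.py 7
python3 - <<'E'
from h import *
f=T(.5285,.0695,np.radians(85.5))
c=camera("top");P=cloud(c);print([(l,[(np.round(d["location"],3)) for d in recognise(c,l)][:2]) for l in ["gauge_weight","kapton_tape","swab_cup","film_reel","carrier"]])
cv2.imwrite("pics/t7.png",cv2.resize(c["pixels"][170:225,220:360],None,fx=5.5,fy=5.5,interpolation=cv2.INTER_CUBIC)[:,:,::-1])
E
```

```text
time_s: 14.27
tcp_pos: [0.5395, 0.2192, 0.1816]
eef_rot: [-0.481, -0.517, -0.48, 0.521]
wrist_force: [-0.4, 0.2, -0.8]
gripper_width: -0.0
[('gauge_weight', [array([ 0.518, -0.02 ,  0.036])]), ('kapton_tape', [array([ 0.395, -0.096,  0.013]), array([ 0.516, -0.02 ,  0.036])]), ('swab_cup', []), ('film_reel', [array([0.38 , 0.354, 0.015])]), ('carrier', [array([0.521, 0.406, 0.02 ]), array([ 0.519, -0.015,  0.034])])]
```

View pics/s7.png

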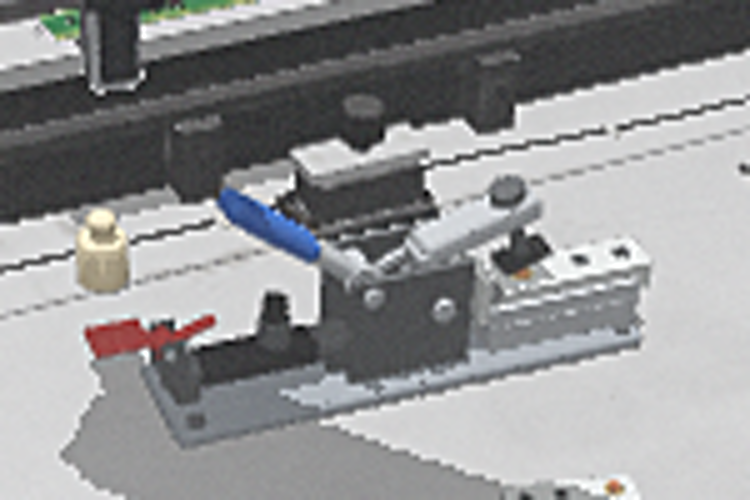

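View pics/t7.png

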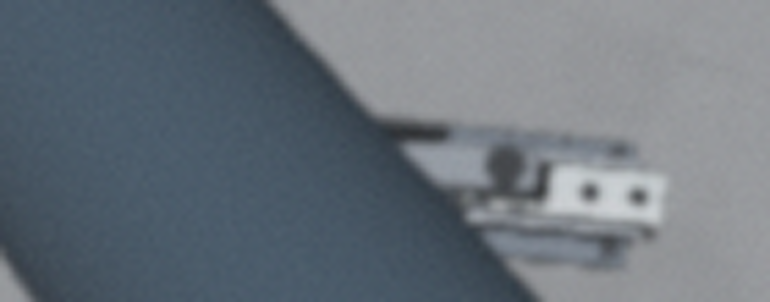

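```bash
python3 - <<'E'
from h import *
c=camera("scene");a=load("scene")
for l in ["kapton_tape","gauge_weight","swab_cup","film_reel"]: print(l,[np.round(d["location"],3) for d in recognise(c,l)][:2])
o=c["pixels"].astype(int);hsv=lambda im:(im[...,0]>180)&(im[...,1]>90)&(im[...,1]<180)&(im[...,2]<80)
for im in (a["pixels"].astype(int),o):
    v,u=np.nonzero(hsv(im)[200:240,340:390]);print(u.mean(),v.mean(),len(u))
u0,u1,v0,v1=190,340,130,230
D=np.abs(a["pixels"].astype(int)-o).max(-1)>60
print([D[v0:v1,200:260].sum()]);print({k:np.round(v,3) for k,v in state().items() if k in("time_s","wrist_force","tcp_pos")})
cv2.imwrite("pics/s8.png",c["pixels"][:,:,::-1])
E
```

```text
kapton_tape [array([ 0.383, -0.076,  0.009]), array([0.516, 0.099, 0.028])]
gauge_weight [array([0.648, 0.187, 0.018])]
swab_cup [array([0.626, 0.351, 0.05 ])]
film_reel [array([0.377, 0.359, 0.012])]
nan nan 0
nan nan 0
[np.int64(601)]
{'time_s': np.float64(14.917), 'tcp_pos': array([0.541, 0.222, 0.184]), 'wrist_force': array([ 0.371,  0.547, -0.086])}<stdin>:6: RuntimeWarning: Mean of empty slice.
  ret = ret.dtype.type(ret / rcount)
```

View pics/s8.png

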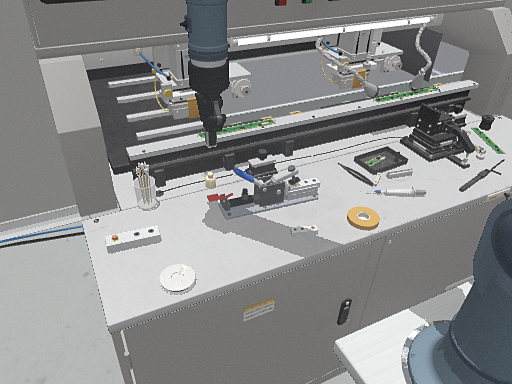

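All bystanders are where they were at the start, the pliers are open, the release lever is up and the arm is clear.

```bash
python3 -c "
from rig import *
print(hand_in())"
```

```text
the job is handed in; nothing more can be done
None
```

I pressed the dowel and released the pliers as asked, and handed the job in at about 15 s of the 53 s. The system gave no verdict.

- **Carrier:** I pushed it with shut fingers until it stopped. The wrist force was 8 to 10 N with no further movement, against the 3 N needed and the 30 N limit. Its front end stopped at about x = -117 mm in the clamp frame, inside the expected home range.
- **Handle:** I pressed it straight down with at most about 8 N. It snapped over centre and stayed locked and level, 64 mm above the worktop, with the hand lifted clear.
- **Release:** I pressed the paddle down about 7 mm. The handle sprang open, back to its starting position in the scene image, and the paddle came back up when I lifted off.

**Last checks:** The final images showed the carrier in the channel, and the scene camera put all four bystanders within a few mm of where they started. Wrist force was near zero, with the arm hovering clear.

**Checks that disagreed or fell short:**
- **Tape position:** the top camera put the tape roll about 20 mm off, with the arm in that camera's view. The scene camera put it within 4 mm of its start, and the arm never came near it. A colour check I wrote to settle it found no matching pixels.
- **Dowel depth:** I did not measure it directly. I inferred it from the handle locking with the jaw shut on the carrier.

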